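# Set the die selector of a desk seal press and stamp

## Task

The seal press on the clinic desk has a sprung selector knob: pull it gently straight up out of its notch, as far as its end stop lets it without straining it, turn it so that its pointer points at the upright stud and let it snap fully home in that notch. Then press the lever gently all the way down to stamp the booklet and let it come back up by itself. Never force the knob or the lever, press the lever only once the selector sits in the stud's notch, and leave everything else on the desk where it is.

Things in the scene. Friction and masses are not known exactly. Their poses are not given: they have to be found in the camera images.
- knob_grip (a point): Centre of the selector knob's black grip bar, on its upright axis, 42 mm above the head's top (= 162 mm above the desk, seated). The point turns and rises with the knob: x lies along the bar, the pointer end is -x, z is up. The bar runs from 28 mm on the -x side to 22 mm on the +x side, is 16 mm thick (along y) and its top is 16 mm above this point: pinch its two flat faces from above.
- knob_pointer (a point): Tip of the pointer nose on the knob's round skirt, 39 mm from the knob's axis, turning and rising with it; seated in a notch it points at that notch's mark. The skirt, 50 mm across and 6 mm thick, is below the bar; its top is 11 mm above the head's top.
- stud_top (a point): Top centre of the upright steel stud (12 mm across, 14 mm high) on the head's top, 55 mm from the knob's axis, 60 degrees to one side or the other of where the pointer points at the start; it marks the wanted notch. The hole on the other side holds only a flat plug 3 mm high. With the knob in the stud's notch the pointer tip is 16 mm from the stud's axis.
- selector_lift (a joint): How far the knob is pulled up (m), 0 seated. A spring pulls it down: 5 N seated, 0.2 N more per mm. It comes free of its notch after 4 to 18 mm (different from press to press, not visible) and meets a hard end stop 3 mm beyond that, so 7 to 21 mm up: only the sudden rise of the pull tells where. Over 18 N on the stop or sideways on the notch strains it.
- selector_turn (a joint): Turn of the knob (rad), counter-clockwise from above positive, 0 in the middle notch where it starts. Notches at -1.05, 0 and +1.05; it turns from -1.25 to 1.25, easily when free. Let go within 0.09 rad of a notch it drops in by its spring; farther off it stays up on the ridge between notches until turned on.
- lever_pad (a point): Centre of the top face of the round black pad (44 mm across) at the end of the press lever, 157 mm above the desk when up. The lever is a steel bar, level when up, hinged 145 mm from the pad on the point's +x side; the pad goes down about 32 mm along that arc.
- lever (a joint): Press lever angle (rad): 0 up, 0.22 all the way down at its cushioned stop. A spring brings it back up: about 5 N at the pad to start it, 12 N at the bottom, then about 6 N more for each mm into the cushion. More than 25 N on it is too much.
- press: The whole seal press, bolted down: grey and white, 260 x 250 mm on the desk, head top 120 mm high. Origin: centre of its underside; its -x side is the front, towards the robot. The knob's axis is at (20, 60) mm, the lever's pad at (-45, -70) mm in its x, y.
- pen_cup: blue plastic pen cup with pens, 76 mm across, 145 mm high with its pens, loose, beside the press; its origin is the centre of its underside
- wood_stamp: turned wooden hand stamp, 42 mm across, 78 mm high, loose, beside the press; origin: centre of its underside
- clip_box: open clear box of clips, 85 x 60 x 28 mm, loose, beside the press; origin: centre of its underside
- stapler: stapler, 150 x 38 x 55 mm, loose; origin: centre of its underside
- gel_bottle: clear gel bottle, 64 mm across, 160 mm high, loose; origin: centre of its underside
- tape_stand: tape dispenser, 130 x 50 x 82 mm, loose; origin: centre of its underside
- mouse: black round mouse, 66 mm across, 37 mm high, loose; origin: centre of its underside

How it is judged:
By the outcome, as a careful person would: the job done as asked, in the order asked, and still so for the second after the job is handed in, with the robot touching nothing.
It also fails if it takes over 61 s, if anything falls off the work surface, if the arm or the gripper's body presses on something with over 40 N, if the wrist force passes 120 N, or if a joint passes its speed limit or range.

## Robot

A 6-joint arm with a two-finger parallel gripper is mounted at the origin on the work surface. World frame = base frame: x ahead of the robot, y to its left, z up, the work surface at z = 0. Lengths are in m, angles in rad, forces in N, time in s.
With the tool pointing down it reaches from about 0.25 to 0.775 m from the base axis. Payload 4 kg.
Tool frame: the origin (TCP) lies midway between the tips of the shut fingers; the grasp point (between the pads) lies 19 mm behind it; z points along the fingers, x is the direction in which the jaws open and shut, and the axes are right-handed (so a half turn about z gives the same grasp; the last joint's range is limited). The gripper opens to 85 mm and grips with 20 to 120 N. Pads are 22 mm wide; open, the fingers measure 114 mm over their backs; the gripper's body (76 mm by 85 mm) begins 54 mm behind the grasp point. The pads swing forward as they close: fully open they stand 13 mm farther back than shut.
Start: joints at [1.096, 0.087, 1.371, -0, 1.684, -0.103], TCP at [0.2, 0.512, 0.231] pointing down, gripper open.
Joint ranges: [-3.1, 3.1], [-0.76, 2.03], [0.27, 2.55], [-1.08, 4.22], [0.17, 2.65], [-2.57, 2.57]. Speed limits (rad/s): [2.79, 2.79, 3.14, 3.14, 3.14, 3.14].

## Interface

Orientations are given as a 3x3 rotation matrix whose columns are the frame's x, y, z axes.
In Python, from station import bot, cams, finder gives the robot as it stands. The module is installed in compiled form; this text tells all that it offers.
- The arm moves only by the tool carry_out, never from a script. Its argument "motion" is a list of rows, each a list of 4 numbers: the shift along the world's x, y, z in cm, then the turn about the world's z in rad. In form: [[x, y, z, turn], ...]. A call has 1 to 8 rows; each row is the pose to reach, as a shift and turn from the pose measured when the call began; what a row does not reach only later rows make up. A row lasts 1/8 s, in which the tool goes at most 62.5 mm and 10.7 degrees, less where a joint would pass 70% of its speed; a pose out of reach is approached as far as the arm can. A call with a gripper value outside its range is refused whole. "gripper" is the finger opening in cm, from 0 to 8.54, set as the call begins (left out, the last holds). The fingers move at their own pace and stop on an object; "squeeze" is the grip in N (left out, the last holds). Time passes only in rows, so rows that repeat a pose let the fingers close. It gives the time, the measured TCP pose, the force and the opening at its end, in the units of the state.
- bot.sense(): the state, without advancing time (a new reading comes with each control period).
- cams.read_camera(name): name is "scene" or "top" or "wrist"; returns a dict with "img" (384x512x3 uint8, red, green, blue), "fx", "fy", "cx", "cy" (pixels), "world_from_camera" (4x4, takes a point from camera to world coordinates); the wrist camera has in their place "tool_from_camera" (4x4, takes a point from camera to tool coordinates, whose origin is the TCP and whose axes are the tool frame's). Camera axes: x right, y down, z forward; pixel columns grow to the right and rows downward; lengths in m; the calibration is good to about 2 mm. A picture is of the moment at which its call begins: read the wrist's pose just before it. There is no depth.
- bot.finish_job(): hands the job in, once; it reports no verdict.
Trained networks look in a picture, given as the dict that the camera call returned (one of the last four; its "shot" number tells which), for a name from the list of things; names that differ only in an ending like _2 or _b are one class to them, and where a whole thing is asked for, a point or a joint stands for the part that bears it (a point fixed in the world has none). Each returns a list of dicts, best first, with "score" (0 to 1); they miss things now and then, are a little off and sometimes report something else, mostly with a low value. They report only what shows in the picture. A call takes as long as a camera call.
- finder.trace(picture, label): "mask" (384x512 bool, what is visible of it).
- finder.spot_point(picture, label): "at" ([x, y, z] in m, in world coordinates, good to about 4 mm: a listed point, or the origin of a listed thing).
The state is a dict: "clock": time; "q": joint angles; "joint_vel": joint speeds; "tau": joint torques, N m; "position": TCP position; "eef_rot": TCP orientation; "ft_force": force on the tool from outside, world axes, zero at the start; "torque": the same for the moment, N m; "width": opening from 0.0 (shut) to 1.0 (fully open).
Only numpy, scipy, OpenCV 4.12 (cv2) and the standard library are available. Lean on these libraries where they do the work, as an engineer would, in place of code of your own. Each camera call takes 0.05 s, during which the arm holds its last target. There are 200 camera calls.

## Working session

There is one attempt and no reset: what is moved stays moved. The work goes in short steps, Python scripts to look and compute and a tool call to move; the robot and the scene stay as the last step left them, time stands still between calls to the robot, and variables do not carry over. Pictures are saved under pics/ and viewed, about 8 in all and at most 12, crops included, and the job is handed in when it is done.

Besides the shell and the picture viewer there is one more tool, called after "Emit:" by a JSON object that holds its "fn" and its "kwargs". carry_out: Moves the arm, as the interface text tells. Its arguments: {"type":"object","properties":{"motion":{"type":"array"},"gripper":{"type":"number"},"squeeze":{"type":"number"}},"required":["motion"]}

```bash
mkdir -p pics
cat > h.py <<'E'
import numpy as np, cv2
from station import bot, cams, finder
def look(n, save=None, labels=()):
    s=bot.sense(); p=cams.read_camera(n)
    for l in labels:
        r=finder.spot_point(p,l)
        print(n,l,[(np.round(d["at"],4).tolist(),round(d["score"],2)) for d in r[:3]])
    if save: cv2.imwrite("pics/"+save,p["img"][:,:,::-1])
    return s,p
def st():
    s=bot.sense(); print({k:np.round(s[k],3).tolist() for k in("clock","q","position","ft_force","torque","width")}); print(np.round(s["eef_rot"],3).tolist())
E
python3 - <<'E'
from h import *
st()
L=["knob_grip","knob_pointer","stud_top","lever_pad","press"]
s,a=look("scene","scene.png",L)
s,b=look("top","top.png",L+["pen_cup","wood_stamp","clip_box","gel_bottle"])
cv2.imwrite("pics/both.png",cv2.resize(np.vstack([a["img"],b["img"]])[:,:,::-1],None,fx=.78,fy=.78))
E
```

```text
{'clock': 0.0, 'q': [1.096, 0.088, 1.372, -0.0, 1.684, -0.103], 'position': [0.2, 0.512, 0.23], 'ft_force': [0.136, -0.978, 0.151], 'torque': [-0.01, 0.027, -0.037], 'width': 1.003}
[[0.363, 0.932, -0.001], [0.932, -0.363, -0.002], [-0.002, -0.0, -1.0]]
scene knob_grip [([0.5703, 0.0861, 0.1615], 0.58)]
scene knob_pointer [([0.5294, 0.0975, 0.13], 0.73)]
scene stud_top [([0.5463, 0.4506, 0.0055], 0.38)]
scene lever_pad []
scene press [([0.5308, 0.0294, -0.0], 0.62)]
top knob_grip [([0.5712, 0.0838, 0.1599], 0.53)]
top knob_pointer [([0.5317, 0.1005, 0.1286], 0.54)]
top stud_top []
top lever_pad [([0.4672, -0.0221, 0.159], 0.65)]
top press [([0.533, 0.0362, -0.0021], 0.96)]
top pen_cup [([0.5842, 0.2414, 0.0025], 0.63), ([0.5284, -0.4844, -0.0011], 0.5)]
top wood_stamp [([0.5275, -0.4847, 0.0003], 0.68), ([0.4532, -0.1327, 0.0032], 0.52)]
top clip_box [([0.5642, -0.1934, 0.0052], 0.77), ([0.5318, 0.0976, 0.1291], 0.22)]
top gel_bottle [([0.5437, 0.4487, 0.0019], 0.8)]
```

View pics/both.png

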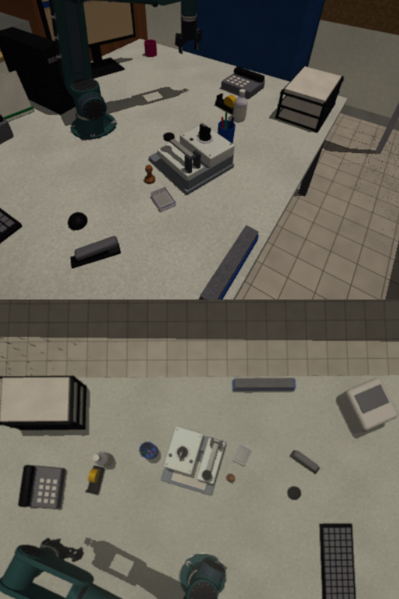

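The top picture shows the press at about (195,460): the knob is at (183,453), the lever is on the right, the pen cup is at (149,451), and the path in from the left is clear at height. I'll go above the knob.

Emit:
{"fn": "carry_out", "kwargs": {"motion": [[3,-4,4,0],[7,-9,8,0],[11,-14,10,0],[15,-19,10,0],[19,-24,10,0],[23,-29,10,0],[27,-34,10,0],[30,-38,10,0]], "gripper": 5}}

```text
clock: 1.8
position: [0.4939, 0.1398, 0.3316]
eef_rot: [[0.363, 0.932, 0.001], [0.932, -0.363, 0.001], [0.001, 0.001, -1.0]]
ft_force: [0.6, 1.1, 0.0]
width: 0.587
```

Run:
```python
from h import *
st()
s,p=look("wrist","w1.png",["knob_grip","knob_pointer","stud_top","lever_pad","press"])
print(np.round(p["tool_from_camera"],3).tolist(),p["fx"])
```

```text
{'clock': 1.8, 'q': [0.165, 0.007, 1.258, 0.0, 1.876, -1.034], 'position': [0.494, 0.14, 0.332], 'ft_force': [0.609, 1.126, 0.015], 'torque': [0.015, -0.05, 0.015], 'width': 0.587}
[[0.363, 0.932, 0.001], [0.932, -0.363, 0.001], [0.001, 0.001, -1.0]]
wrist knob_grip [([0.5704, 0.0848, 0.1595], 0.91)]
wrist knob_pointer [([0.5311, 0.0983, 0.1241], 0.86)]
wrist stud_top [([0.553, 0.134, 0.1371], 0.51)]
wrist lever_pad [([0.4704, -0.0206, 0.1563], 0.68)]
wrist press [([0.5306, 0.0328, -0.0017], 0.88)]
[[1.0, -0.001, -0.001, 0.0], [0.001, 0.948, 0.317, -0.081], [0.001, -0.317, 0.948, -0.143], [0.0, 0.0, 0.0, 1.0]] 270.4583330275785
```

View pics/w1.png

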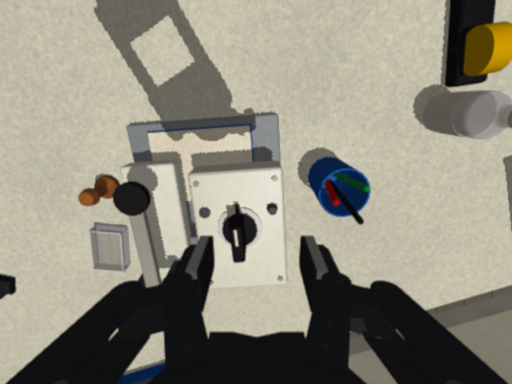

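The wrist picture shows the knob bar at (238,230) with its pointer up towards the robot. There are dark marks at (204,212) and (272,208), and the lever pad is at (131,198). I'll zoom in to tell the stud from the plug.

Run:
```python
from h import *
im=cv2.imread("pics/w1.png")
cv2.imwrite("pics/w1z.png",cv2.resize(im[170:280,180:300],None,fx=5,fy=5,interpolation=cv2.INTER_CUBIC))
s,p=look("wrist")
T=np.eye(4);T[:3,:3]=s["eef_rot"];T[:3,3]=s["position"];M=np.linalg.inv(T@p["tool_from_camera"])
k=np.array([.5705,.0848])
for n,a in(("right",102),("left",222)):
  for z in(.12,.123,.134):
    w=np.r_[k+.055*np.array([np.cos(np.radians(a)),np.sin(np.radians(a))]),z,1]
    c=M@w; print(n,z,np.round([p["fx"]*c[0]/c[2]+p["cx"],p["fy"]*c[1]/c[2]+p["cy"]],1))
```

```text
right 0.12 [270.9 210.2]
right 0.123 [271. 211.]
right 0.134 [271.4 214.1]
left 0.12 [203.9 213.8]
left 0.123 [203.5 214.6]
left 0.134 [202.  217.8]
```

View pics/w1z.png

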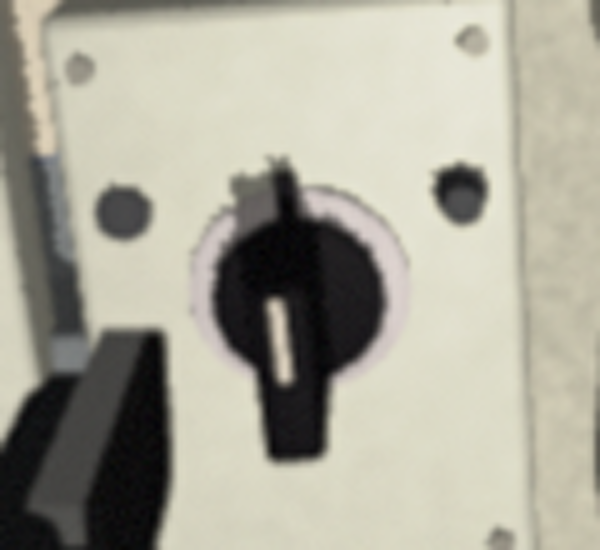

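The right-hand mark shows a side wall and a shadow, so it is the stud. The left one is a flat disc, so it is the plug. The network agrees that the stud is on +y, so the knob turns clockwise (-1.05). Next I hover over the knob.

Emit:
{"fn": "carry_out", "kwargs": {"motion": [[3,-2,0,0.03],[6,-4.3,-2,0.07],[7.66,-5.5,-5,0.07],[7.66,-5.5,-8.5,0.07],[7.66,-5.5,-11.5,0.07],[7.66,-5.5,-11.5,0.07]]}}

```text
clock: 2.9
position: [0.5667, 0.0893, 0.2139]
eef_rot: [[0.293, 0.956, -0.006], [0.956, -0.293, 0.001], [-0.001, -0.006, -1.0]]
ft_force: [0.4, -0.1, 1.2]
width: 0.585
```

Run:
```python
from h import *
st()
s,p=look("wrist","w2.png",["knob_grip","knob_pointer","stud_top","lever_pad"])
T=np.eye(4);T[:3,:3]=s["eef_rot"];T[:3,3]=s["position"];M=np.linalg.inv(T@p["tool_from_camera"])
im=p["img"][:,:,::-1].copy()
k=np.array([.5705,.0848]);a=np.radians(-17)
X=np.array([np.cos(a),np.sin(a)]);Y=np.array([-X[1],X[0]])
pts=[]
for u,v in((-.028,-.008),(-.028,.008),(.022,.008),(.022,-.008)):
  c=M@np.r_[k+u*X+v*Y,.178,1]; pts.append([p["fx"]*c[0]/c[2]+p["cx"],p["fy"]*c[1]/c[2]+p["cy"]])
z=4;o=np.array([180,130]);print(np.round(pts))
im=cv2.resize(im[130:280,180:350],None,fx=z,fy=z,interpolation=cv2.INTER_CUBIC)
cv2.polylines(im,[((np.array(pts)-o+.5)*z).astype(int)],True,(0,255,0),1)
cv2.imwrite("pics/w2z.png",im)
```

```text
{'clock': 2.9, 'q': [0.057, 0.148, 1.338, 0.001, 1.661, -1.217], 'position': [0.567, 0.089, 0.214], 'ft_force': [0.364, -0.091, 1.2], 'torque': [0.032, -0.002, -0.039], 'width': 0.585}
[[0.293, 0.956, -0.006], [0.956, -0.293, 0.001], [-0.001, -0.006, -1.0]]
wrist knob_grip [([0.5688, 0.0835, 0.1572], 0.74)]
wrist knob_pointer [([0.5307, 0.0969, 0.1216], 0.59)]
wrist stud_top [([0.5531, 0.1361, 0.1365], 0.6)]
wrist lever_pad [([0.4721, -0.0223, 0.1571], 0.72)]
[[240. 191.]
 [263. 191.]
 [263. 254.]
 [241. 254.]]
```

View pics/w2z.png

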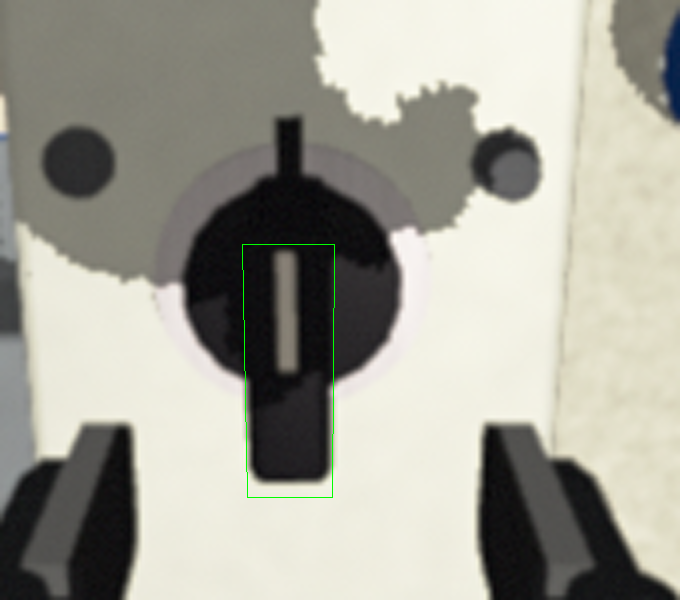

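The bar lies in the predicted outline to within 2 mm, and the stud at crop (508,165) is plainly on the right. Now I descend around the bar.

Emit:
{"fn": "carry_out", "kwargs": {"motion": [[0.23,-0.4,0,0],[0.23,-0.4,-1.5,0],[0.23,-0.4,-3.5,0],[0.23,-0.4,-5.3,0],[0.23,-0.4,-6.8,0],[0.23,-0.4,-6.8,0],[0.23,-0.4,-6.8,0]], "gripper": 3, "squeeze": 20}}

```text
clock: 4.03
position: [0.5723, 0.0843, 0.1518]
eef_rot: [[0.294, 0.956, 0.006], [0.956, -0.295, 0.001], [0.003, 0.005, -1.0]]
ft_force: [0.4, 0.5, 0.6]
width: 0.353
```

Run:
```python
from h import *
st()
s,p=look("wrist","w3.png",["knob_grip","knob_pointer"])
cv2.imwrite("pics/w3z.png",cv2.resize(p["img"][120:280,160:350,::-1],None,fx=3.5,fy=3.5,interpolation=cv2.INTER_CUBIC))
```

```text
{'clock': 4.025, 'q': [0.048, 0.174, 1.432, 0.001, 1.53, -1.224], 'position': [0.572, 0.084, 0.152], 'ft_force': [0.382, 0.5, 0.569], 'torque': [0.065, 0.014, -0.002], 'width': 0.353}
[[0.294, 0.956, 0.006], [0.956, -0.295, 0.001], [0.003, 0.005, -1.0]]
wrist knob_grip [([0.5666, 0.0843, 0.1571], 0.72)]
wrist knob_pointer [([0.5279, 0.0982, 0.124], 0.98)]
```

View pics/w3z.png

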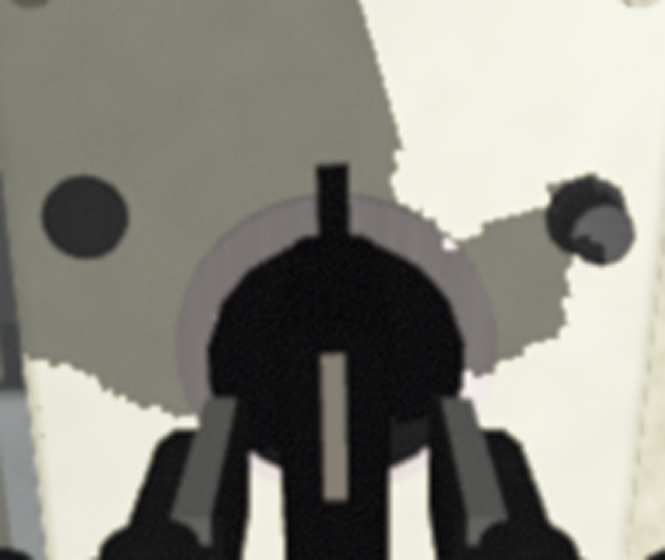

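The bar, at crop (335,430), is centred between the fingers (248 and 428) and square to them. I'll go down the last 5 mm and close.

Emit:
{"fn": "carry_out", "kwargs": {"motion": [[-0.15,0.05,-0.3,0],[-0.15,0.05,-0.5,0],[-0.15,0.05,-0.5,0],[-0.15,0.05,-0.5,0]]}}

```text
clock: 4.68
position: [0.571, 0.0848, 0.1474]
eef_rot: [[0.294, 0.956, 0.007], [0.956, -0.294, 0.001], [0.003, 0.006, -1.0]]
ft_force: [-0.3, -1.3, 0.6]
width: 0.353
```

Emit:
{"fn": "carry_out", "kwargs": {"motion": [[0,0,0,0],[0,0,0,0],[0,0,0,0],[0,0,0,0]], "gripper": 1.2, "squeeze": 25}}

```text
clock: 5.18
position: [0.5709, 0.0844, 0.1475]
eef_rot: [[0.295, 0.956, 0.006], [0.956, -0.295, 0.0], [0.002, 0.006, -1.0]]
ft_force: [-1.7, -1.8, 2.2]
width: 0.184
```

```bash
python3 -c "
from h import *
st()"
```

```text
{'clock': 5.175, 'q': [0.049, 0.173, 1.442, -0.0, 1.52, -1.223], 'position': [0.571, 0.084, 0.148], 'ft_force': [-1.708, -1.837, 2.24], 'torque': [-0.438, 0.349, 0.023], 'width': 0.184}
[[0.295, 0.956, 0.006], [0.956, -0.295, 0.0], [0.002, 0.006, -1.0]]
```

Emit:
{"fn": "carry_out", "kwargs": {"motion": [[0,0,0.1,0],[0,0,0.2,0]]}}

```text
clock: 5.42
position: [0.5708, 0.0844, 0.1482]
eef_rot: [[0.295, 0.956, 0.005], [0.956, -0.295, 0.0], [0.002, 0.005, -1.0]]
ft_force: [2.0, -0.6, -5.9]
width: 0.186
```

Emit:
{"fn": "carry_out", "kwargs": {"motion": [[0,0,0.1,0],[0,0,0.1,0]]}}

```text
clock: 5.68
position: [0.5708, 0.0844, 0.1485]
eef_rot: [[0.295, 0.956, 0.005], [0.956, -0.295, 0.0], [0.002, 0.005, -1.0]]
ft_force: [2.2, -1.2, -5.3]
width: 0.181
```

Emit:
{"fn": "carry_out", "kwargs": {"motion": [[0,0,0.1,0],[0,0,0.1,0]]}}

```text
clock: 5.92
position: [0.5708, 0.0844, 0.1495]
eef_rot: [[0.295, 0.956, 0.005], [0.956, -0.295, 0.0], [0.002, 0.005, -1.0]]
ft_force: [2.2, -1.6, -6.3]
width: 0.182
```

Emit:
{"fn": "carry_out", "kwargs": {"motion": [[0,0,0.1,0],[0,0,0.15,0]]}}

```text
clock: 6.18
position: [0.5708, 0.0844, 0.151]
eef_rot: [[0.295, 0.956, 0.005], [0.956, -0.295, 0.0], [0.002, 0.005, -1.0]]
ft_force: [0.8, -2.1, -5.7]
width: 0.182
```

Emit:
{"fn": "carry_out", "kwargs": {"motion": [[0,0,0.1,0],[0,0,0.15,0]]}}

```text
clock: 6.42
position: [0.5708, 0.0844, 0.1525]
eef_rot: [[0.295, 0.956, 0.005], [0.956, -0.295, 0.0], [0.002, 0.005, -1.0]]
ft_force: [2.2, -1.7, -6.3]
width: 0.181
```

Emit:
{"fn": "carry_out", "kwargs": {"motion": [[0,0,0.1,0],[0,0,0.15,0]]}}

```text
clock: 6.68
position: [0.5708, 0.0844, 0.154]
eef_rot: [[0.295, 0.956, 0.005], [0.956, -0.295, 0.0], [0.002, 0.005, -1.0]]
ft_force: [2.0, -1.7, -6.4]
width: 0.187
```

Emit:
{"fn": "carry_out", "kwargs": {"motion": [[0,0,0.1,0],[0,0,0.15,0]]}}

```text
clock: 6.92
position: [0.5708, 0.0844, 0.1555]
eef_rot: [[0.295, 0.956, 0.005], [0.956, -0.295, 0.0], [0.002, 0.005, -1.0]]
ft_force: [2.6, -1.3, -6.7]
width: 0.182
```

Emit:
{"fn": "carry_out", "kwargs": {"motion": [[0,0,0.05,0],[0,0,0.1,0]]}}

```text
clock: 7.18
position: [0.5708, 0.0844, 0.1564]
eef_rot: [[0.295, 0.956, 0.005], [0.956, -0.295, 0.0], [0.002, 0.004, -1.0]]
ft_force: [1.9, -2.2, -7.9]
width: 0.182
```

Emit:
{"fn": "carry_out", "kwargs": {"motion": [[0,0,0.05,0],[0,0,0.1,0]]}}

```text
clock: 7.42
position: [0.5708, 0.0844, 0.1574]
eef_rot: [[0.295, 0.956, 0.005], [0.956, -0.295, 0.0], [0.002, 0.004, -1.0]]
ft_force: [2.4, -1.9, -7.2]
width: 0.182
```

Emit:
{"fn": "carry_out", "kwargs": {"motion": [[0,0,0.05,0],[0,0,0.1,0]]}}

```text
clock: 7.68
position: [0.5708, 0.0844, 0.1584]
eef_rot: [[0.295, 0.956, 0.005], [0.956, -0.295, 0.0], [0.002, 0.004, -1.0]]
ft_force: [2.2, -1.4, -7.2]
width: 0.182
```

Emit:
{"fn": "carry_out", "kwargs": {"motion": [[0,0,0.05,0],[0,0,0.1,0]]}}

```text
clock: 7.92
position: [0.5708, 0.0844, 0.1593]
eef_rot: [[0.295, 0.956, 0.005], [0.956, -0.295, 0.0], [0.002, 0.004, -1.0]]
ft_force: [2.8, -1.2, -7.3]
width: 0.185
```

Emit:
{"fn": "carry_out", "kwargs": {"motion": [[0,0,0.05,0],[0,0,0.1,0]]}}

```text
clock: 8.18
position: [0.5708, 0.0844, 0.1603]
eef_rot: [[0.295, 0.956, 0.005], [0.956, -0.295, 0.0], [0.002, 0.004, -1.0]]
ft_force: [2.1, -1.7, -7.7]
width: 0.182
```

Emit:
{"fn": "carry_out", "kwargs": {"motion": [[0,0,0.05,0],[0,0,0.1,0]]}}

```text
clock: 8.43
position: [0.5708, 0.0844, 0.1612]
eef_rot: [[0.295, 0.956, 0.005], [0.956, -0.295, 0.0], [0.002, 0.004, -1.0]]
ft_force: [2.6, -1.2, -7.2]
width: 0.186
```

Emit:
{"fn": "carry_out", "kwargs": {"motion": [[0,0,0.05,0],[0,0,0.1,0]]}}

```text
clock: 8.68
position: [0.5708, 0.0844, 0.1622]
eef_rot: [[0.295, 0.956, 0.004], [0.956, -0.295, 0.0], [0.002, 0.004, -1.0]]
ft_force: [3.5, -1.9, -8.6]
width: 0.185
```

Emit:
{"fn": "carry_out", "kwargs": {"motion": [[0,0,0.05,0],[0,0,0.1,0]]}}

```text
clock: 8.93
position: [0.5708, 0.0844, 0.1632]
eef_rot: [[0.295, 0.956, 0.004], [0.956, -0.295, 0.0], [0.002, 0.004, -1.0]]
ft_force: [3.3, -0.6, -8.3]
width: 0.179
```

Emit:
{"fn": "carry_out", "kwargs": {"motion": [[0,0,0.05,0],[0,0,0.1,0]]}}

```text
clock: 9.18
position: [0.5708, 0.0844, 0.1636]
eef_rot: [[0.295, 0.956, 0.004], [0.956, -0.295, 0.0], [0.001, 0.004, -1.0]]
ft_force: [4.5, -1.2, -12.1]
width: 0.183
```

The pull jumped to 12 N and the motion stalled, so this is the end stop at about 16 mm. I'll ease down 1 mm and turn clockwise in parts.

Emit:
{"fn": "carry_out", "kwargs": {"motion": [[0,0,-0.1,0],[0,0,-0.1,-0.04],[0,0,-0.1,-0.12],[0,0,-0.1,-0.2]]}}

```text
clock: 9.68
position: [0.5707, 0.084, 0.1628]
eef_rot: [[0.481, 0.877, 0.004], [0.877, -0.481, -0.001], [0.001, 0.004, -1.0]]
ft_force: [2.2, -2.5, -8.6]
width: 0.185
```

Emit:
{"fn": "carry_out", "kwargs": {"motion": [[0,0,0,-0.08],[0,0,0,-0.18],[0,0,0,-0.28],[0,0,0,-0.38],[0,0,0,-0.42],[0,0,0,-0.42]]}}

```text
clock: 10.42
position: [0.5701, 0.0833, 0.1627]
eef_rot: [[0.797, 0.604, 0.002], [0.604, -0.797, -0.004], [-0.001, 0.004, -1.0]]
ft_force: [1.4, -3.2, -8.0]
width: 0.184
```

Emit:
{"fn": "carry_out", "kwargs": {"motion": [[0,0,0,-0.08],[0,0,0,-0.18],[0,0,0,-0.28],[0,0,0,-0.37],[0,0,0,-0.42],[0,0,0,-0.42]]}}

```text
clock: 11.18
position: [0.5693, 0.0828, 0.1624]
eef_rot: [[0.974, 0.228, -0.002], [0.228, -0.974, -0.006], [-0.004, 0.005, -1.0]]
ft_force: [-0.9, -4.9, -7.7]
width: 0.184
```

Run:
```python
from h import *
st()
s,p=look("wrist","w4.png",["knob_grip","knob_pointer","stud_top"])
cv2.imwrite("pics/w4z.png",cv2.resize(p["img"][60:280,130:380,::-1],None,fx=3,fy=2.7,interpolation=cv2.INTER_CUBIC))
```

```text
{'clock': 11.175, 'q': [0.049, 0.169, 1.417, -0.005, 1.559, -0.181], 'position': [0.569, 0.083, 0.162], 'ft_force': [-0.885, -4.886, -7.738], 'torque': [-0.686, -0.073, 0.03], 'width': 0.184}
[[0.974, 0.228, -0.002], [0.228, -0.974, -0.006], [-0.004, 0.005, -1.0]]
wrist knob_grip [([0.5678, 0.0826, 0.1763], 0.9), ([0.4729, -0.0229, 0.156], 0.34)]
wrist knob_pointer [([0.5581, 0.1235, 0.1404], 0.88)]
wrist stud_top [([0.5534, 0.1347, 0.1324], 0.94), ([0.4686, -0.0228, 0.1547], 0.15)]
```

View pics/w4z.png

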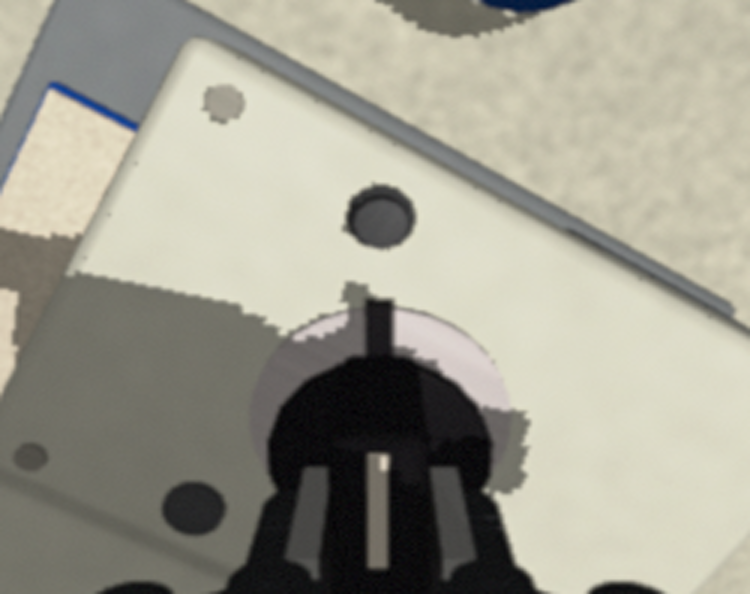

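The pointer (380,320) lines up with the stud (380,218). I'll lower a few mm into the notch, then release it to snap home.

Emit:
{"fn": "carry_out", "kwargs": {"motion": [[0,-0.05,-0.1,0],[0,-0.05,-0.25,0],[0,-0.05,-0.4,0],[0,-0.05,-0.5,0],[0,-0.05,-0.5,0]]}}

```text
clock: 12.0
position: [0.5693, 0.0827, 0.1574]
eef_rot: [[0.974, 0.228, -0.003], [0.228, -0.974, -0.005], [-0.004, 0.004, -1.0]]
ft_force: [-1.6, -1.3, -7.0]
width: 0.18
```

It tracks the spring at 7 N and so is in the notch. Opening the fingers.

Emit:
{"fn": "carry_out", "kwargs": {"motion": [[0,0,0,0],[0,0,0,0],[0,0,0,0],[0,0,1.0,0],[0,0,3.0,0],[0,0,6.0,0],[0,0,9.0,0],[0,0,10.0,0]], "gripper": 4}}

```text
clock: 13.0
position: [0.5704, 0.0828, 0.2609]
eef_rot: [[0.974, 0.228, 0.003], [0.228, -0.974, -0.004], [0.002, 0.005, -1.0]]
ft_force: [0.0, 0.3, -0.0]
width: 0.469
```

Run:
```python
from h import *
st()
s,p=look("wrist","w5.png",["knob_grip","knob_pointer","stud_top","lever_pad","press","wood_stamp","clip_box"])
cv2.imwrite("pics/w5z.png",cv2.resize(p["img"][:,:,::-1],None,fx=1.5,fy=1.5))
look("top",None,["knob_grip","knob_pointer","lever_pad"]);look("scene",None,["knob_grip","knob_pointer","lever_pad"])
```

```text
{'clock': 13.0, 'q': [0.048, 0.141, 1.254, -0.005, 1.744, -0.182], 'position': [0.57, 0.083, 0.261], 'ft_force': [0.034, 0.263, -0.01], 'torque': [0.06, 0.017, -0.044], 'width': 0.469}
[[0.974, 0.228, 0.003], [0.228, -0.974, -0.004], [0.002, 0.005, -1.0]]
wrist knob_grip [([0.5687, 0.0833, 0.1597], 0.91)]
wrist knob_pointer [([0.5588, 0.124, 0.1231], 0.63)]
wrist stud_top [([0.5533, 0.1355, 0.1331], 0.47)]
wrist lever_pad [([0.4694, -0.0236, 0.157], 0.67)]
wrist press [([0.5323, 0.0349, -0.0032], 0.96)]
wrist wood_stamp [([0.4586, -0.1319, 0.0062], 0.54)]
wrist clip_box [([0.5647, -0.191, -0.0021], 0.74)]
top knob_grip [([0.5854, 0.2435, -0.0003], 0.24)]
top knob_pointer []
top lever_pad [([0.4685, -0.0218, 0.1579], 0.92)]
scene knob_grip [([0.5716, 0.0843, 0.1597], 0.66)]
scene knob_pointer [([0.5581, 0.1248, 0.1329], 0.58)]
scene lever_pad [([0.4678, -0.0201, 0.1594], 0.71)]
```

View pics/w5z.png

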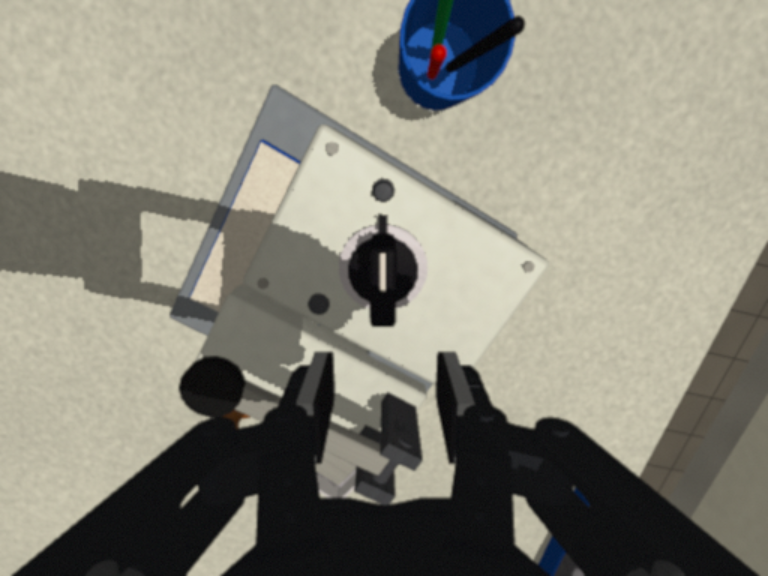

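The knob is seated: the grip is back at z≈0.16, the pointer is in line with the stud, and the fingers are clear. Now the lever pad at about (0.469,-0.022,0.157), with shut fingers.

Emit:
{"fn": "carry_out", "kwargs": {"motion": [[-3,-3,0,0],[-6,-6,0,0],[-9,-9,0,0],[-10.1,-10.5,-1,0],[-10.1,-10.5,-4,0],[-10.1,-10.5,-7,0],[-10.1,-10.5,-8,0],[-10.1,-10.5,-8,0]], "gripper": 0}}

```text
clock: 14.8
position: [0.4682, -0.0222, 0.1772]
eef_rot: [[0.974, 0.228, -0.003], [0.228, -0.974, -0.005], [-0.004, 0.004, -1.0]]
ft_force: [0.3, 0.4, 0.7]
width: -0.001
```

Run:
```python
from h import *
st()
s,p=look("wrist","w6.png",["lever_pad"])
look("top",None,["lever_pad"])
cv2.imwrite("pics/w6z.png",cv2.resize(p["img"][100:384,80:432,::-1],None,fx=1.8,fy=1.8))
```

```text
{'clock': 14.8, 'q': [-0.165, -0.076, 1.642, -0.005, 1.578, -0.395], 'position': [0.468, -0.022, 0.177], 'ft_force': [0.322, 0.385, 0.748], 'torque': [0.008, 0.007, 0.004], 'width': -0.001}
[[0.974, 0.228, -0.003], [0.228, -0.974, -0.005], [-0.004, 0.004, -1.0]]
wrist lever_pad []
top lever_pad []
```

View pics/w6z.png

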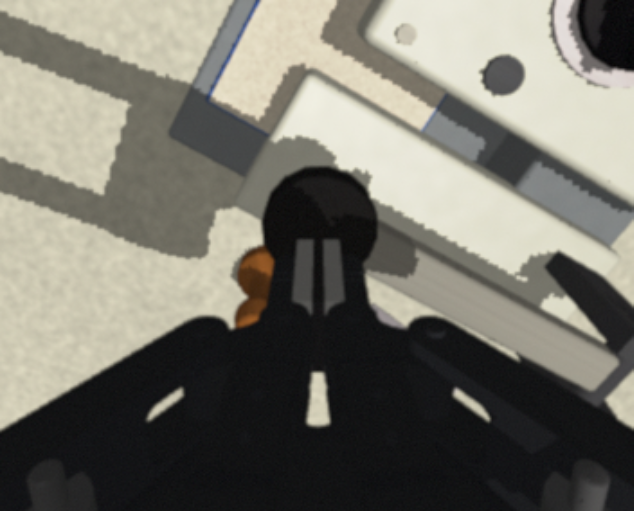

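The shut tips (318,240) are centred over the pad (320,222). Pressing down gently.

Emit:
{"fn": "carry_out", "kwargs": {"motion": [[0,0,-0.7,0],[0,0,-1.4,0],[0,0,-1.8,0],[0,0,-2.1,0],[0,0,-2.3,0],[0,0,-2.4,0]]}}

```text
clock: 15.75
position: [0.4691, -0.0223, 0.1559]
eef_rot: [[0.974, 0.228, 0.0], [0.228, -0.974, -0.005], [-0.001, 0.005, -1.0]]
ft_force: [-3.1, 1.2, 6.8]
width: -0.002
```

Emit:
{"fn": "carry_out", "kwargs": {"motion": [[0,0,-0.2,0],[0,0,-0.4,0],[0,0,-0.6,0],[0,0,-0.8,0],[0.05,0,-1.0,0]]}}

```text
clock: 16.38
position: [0.4689, -0.0222, 0.1473]
eef_rot: [[0.974, 0.228, -0.001], [0.228, -0.974, -0.005], [-0.002, 0.005, -1.0]]
ft_force: [-6.2, 0.8, 8.0]
width: 0.002
```

Emit:
{"fn": "carry_out", "kwargs": {"motion": [[0,0,-0.2,0],[0,0,-0.4,0],[0.05,0,-0.6,0],[0.1,0,-0.8,0],[0.15,0,-1.0,0]]}}

```text
clock: 17.0
position: [0.4691, -0.0222, 0.1388]
eef_rot: [[0.974, 0.228, -0.003], [0.228, -0.974, -0.005], [-0.004, 0.005, -1.0]]
ft_force: [-6.9, 0.2, 8.5]
width: -0.0
```

Emit:
{"fn": "carry_out", "kwargs": {"motion": [[-0.1,0.02,-0.15,0],[-0.2,0.04,-0.3,0],[-0.25,0.06,-0.45,0],[-0.3,0.06,-0.6,0],[-0.3,0.06,-0.7,0]]}}

```text
clock: 17.62
position: [0.4689, -0.0222, 0.1354]
eef_rot: [[0.974, 0.228, 0.005], [0.228, -0.974, -0.007], [0.003, 0.008, -1.0]]
ft_force: [0.3, -0.8, 10.3]
width: 0.004
```

Emit:
{"fn": "carry_out", "kwargs": {"motion": [[0,0,-0.2,0],[0,0,-0.35,0],[0,0,-0.5,0],[0,0,-0.5,0]]}}

```text
clock: 18.12
position: [0.4693, -0.0223, 0.1329]
eef_rot: [[0.974, 0.228, 0.007], [0.228, -0.974, -0.008], [0.005, 0.009, -1.0]]
ft_force: [-4.5, 1.1, 10.0]
width: -0.005
```

Emit:
{"fn": "carry_out", "kwargs": {"motion": [[-0.03,0,-0.2,0],[-0.05,0,-0.4,0],[-0.1,0,-0.6,0],[-0.1,0,-0.6,0]]}}

```text
clock: 18.62
position: [0.4695, -0.0224, 0.1299]
eef_rot: [[0.974, 0.228, 0.012], [0.228, -0.974, -0.008], [0.009, 0.011, -1.0]]
ft_force: [-3.0, 1.3, 11.1]
width: 0.0
```

Emit:
{"fn": "carry_out", "kwargs": {"motion": [[-0.03,0,-0.2,0],[-0.05,0,-0.4,0],[-0.1,0,-0.55,0],[-0.1,0,-0.55,0]]}}

```text
clock: 19.12
position: [0.4698, -0.0225, 0.1275]
eef_rot: [[0.974, 0.228, 0.016], [0.228, -0.974, -0.009], [0.014, 0.012, -1.0]]
ft_force: [-3.9, 1.2, 11.9]
width: 0.0
```

Emit:
{"fn": "carry_out", "kwargs": {"motion": [[-0.05,0,-0.2,0],[-0.1,0,-0.4,0],[-0.1,0,-0.5,0],[-0.1,0,-0.5,0]]}}

```text
clock: 19.62
position: [0.47, -0.0225, 0.1263]
eef_rot: [[0.973, 0.228, 0.021], [0.228, -0.974, -0.01], [0.018, 0.014, -1.0]]
ft_force: [-5.4, 1.9, 13.4]
width: -0.002
```

Emit:
{"fn": "carry_out", "kwargs": {"motion": [[-0.05,0,-0.2,0],[-0.15,0,-0.4,0],[-0.15,0,-0.5,0],[-0.15,0,-0.5,0]]}}

```text
clock: 20.12
position: [0.47, -0.0225, 0.126]
eef_rot: [[0.973, 0.228, 0.026], [0.228, -0.974, -0.01], [0.023, 0.016, -1.0]]
ft_force: [-5.3, 1.7, 17.7]
width: -0.0
```

The force now climbs steeply (13.4 to 17.7 N in 0.3 mm) after about 31 mm of travel, against 12 N expected at the bottom. The lever is on its cushion, so I let it come up.

Emit:
{"fn": "carry_out", "kwargs": {"motion": [[0,0,0.5,0],[0,0,1.2,0],[0,0,2.0,0],[0,0,2.8,0],[0,0,3.6,0],[0,0,4.6,0],[-1,0,8,0],[-3,0,12,0]]}}

```text
clock: 21.12
position: [0.4396, -0.0225, 0.246]
eef_rot: [[0.973, 0.228, 0.024], [0.228, -0.973, -0.01], [0.021, 0.015, -1.0]]
ft_force: [0.8, 0.1, -0.0]
width: 0.0
```

Emit:
{"fn": "carry_out", "kwargs": {"motion": [[-4,0,2,0],[-8,0,4,0],[-12,0,4,0],[-12,0,4,0]]}}

```text
clock: 21.62
position: [0.3185, -0.0226, 0.2872]
eef_rot: [[0.973, 0.227, 0.028], [0.228, -0.974, -0.011], [0.024, 0.017, -1.0]]
ft_force: [0.0, -0.3, 0.1]
width: 0.0
```

Run:
```python
from h import *
st()
L=["knob_grip","knob_pointer","stud_top","lever_pad","pen_cup","wood_stamp","clip_box"]
s,a=look("top","t9.png",L); s,b=look("wrist","w9.png",L); s,c=look("scene",None,L[:4])
r=lambda p:cv2.resize(p[:,:,::-1],(512,384))
cv2.imwrite("pics/end.png",cv2.resize(np.vstack([cv2.resize(a["img"][130:260,180:353,::-1],(512,384)),r(b["img"])]),None,fx=.78,fy=.78))
```

```text
{'clock': 21.625, 'q': [-0.245, -0.466, 1.723, -0.004, 1.854, -0.476], 'position': [0.319, -0.023, 0.287], 'ft_force': [0.048, -0.262, 0.143], 'torque': [0.01, 0.02, -0.037], 'width': 0.0}
[[0.973, 0.227, 0.028], [0.228, -0.974, -0.011], [0.024, 0.017, -1.0]]
top knob_grip [([0.5595, 0.1272, 0.1268], 0.66), ([0.5688, 0.0826, 0.1607], 0.48)]
top knob_pointer [([0.5577, 0.1259, 0.1289], 0.64)]
top stud_top []
top lever_pad [([0.472, -0.0212, 0.1567], 0.59), ([0.4544, -0.1302, 0.0031], 0.41)]
top pen_cup [([0.5823, 0.2435, 0.0054], 0.71)]
top wood_stamp [([0.4559, -0.1322, 0.0037], 0.6)]
top clip_box [([0.5689, -0.192, -0.0007], 0.95)]
wrist knob_grip []
wrist knob_pointer [([0.561, 0.1218, 0.1252], 0.84), ([0.5792, 0.2378, -0.0038], 0.42)]
wrist stud_top [([0.5574, 0.1228, 0.1251], 0.71), ([0.582, 0.2362, -0.0042], 0.6)]
wrist lever_pad [([0.4725, -0.0248, 0.1568], 0.69)]
wrist pen_cup [([0.5813, 0.2374, -0.004], 0.89)]
wrist wood_stamp [([0.4577, -0.1341, 0.0046], 0.78)]
wrist clip_box [([0.5664, -0.1915, -0.0029], 0.72)]
scene knob_grip [([0.5704, 0.0835, 0.1608], 0.6)]
scene knob_pointer [([0.5584, 0.1238, 0.1317], 0.71), ([0.5252, -0.4865, -0.0019], 0.26)]
scene stud_top []
scene lever_pad [([0.4674, -0.0185, 0.1576], 0.81)]
```

View pics/end.png

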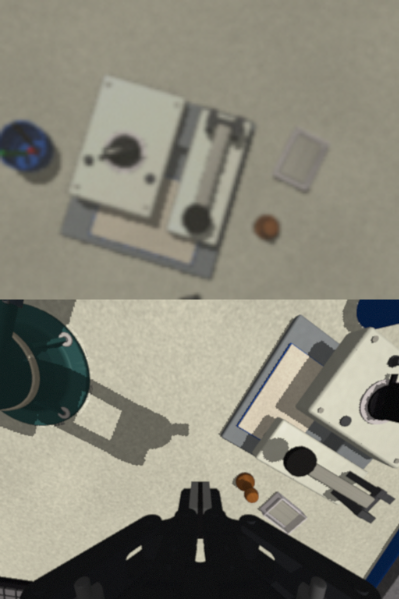

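The knob at (125,150) points at the stud (88,160). The lever pad is back up at z≈0.157 m. The pen cup, wooden stamp and clip box have not moved, and the robot is clear of everything.

```bash
python3 -c "
from h import *
print(bot.finish_job())"
```

```text
the job is handed in; nothing more can be done
None
```

The selector is in the stud's notch, the lever has been pressed once and is back up, and the job was handed in at about 22 s of the 61 s limit.

- **Knob:** I pulled it straight up until the pull jumped from about 8 N to 12 N, roughly 16 mm up, and took that as the end stop. I then eased down 1 mm, turned it 1.04 rad clockwise towards the stud, lowered it 5 mm into the notch and released it to snap home. The highest force I read on the knob was about 13 N, under the 18 N limit.
- **Lever:** I pressed the pad about 31 mm down, until the force climbed steeply to 17.7 N (about 18.6 N counting the sideways part). That is under the 25 N limit and fits 12 N at the bottom plus about 1 mm into the cushion. I then let it come back up.
- **Last checks:**
    - The knob's grip is back at z ≈ 0.161 m, against 0.162 m seated, and its pointer is in line with the stud.
    - The lever pad is at z ≈ 0.157 m, its height when up.
    - The pen cup, wooden stamp and clip box are where they were, within measuring error. I did not re-measure the other things, but the arm never went near them after the first move.
    - The wrist force reads about 0 N with the robot clear.
- **Checks that disagreed:**
    - The networks' stud reports from the last wrist picture landed on the pointer tip and the pen cup, and the top and scene pictures gave none. The top picture's best knob-grip report also landed on the pointer. I relied on the pictures and earlier close-up readings instead.
    - The tool tilted about 0.03 rad while pressing the lever.

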